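# Clamp the plate carrier and peel off its clinging cover

### The arm

A 6-joint arm with a two-finger parallel gripper is mounted at the origin on a cart in front of the work surface, level with it; the furniture and walls round the work are solid. World frame = base frame: x ahead of the robot, y to its left, z up, the work surface at z = 0. Lengths are in mm, angles in rad, forces in N, time in s.
With the tool pointing down it reaches from about 275 to 1000 mm from the base axis. Payload 8.4 kg.
Tool frame: the origin (TCP) lies midway between the tips of the shut fingers; the grasp point (between the pads) lies 19 mm behind it; z points along the fingers, y is the line along which they close (so a half turn about z gives the same grasp; the last joint's range is limited). The gripper opens to 85 mm and grips with 20 to 120 N. Pads are 22 mm wide; open, the fingers measure 114 mm over their backs; the gripper's body (76 mm by 85 mm) begins 54 mm behind the grasp point. The pads swing forward as they close: fully open they stand 13 mm farther back than shut.
Start: joints at [1.199, 0.353, 1.633, -0, 1.155, -0.002], TCP at [225.892, 582.753, 201.881] pointing down, gripper open.
Joint ranges: [-2.63, 2.63], [-0.92, 2.1], [0.06, 2.66], [-1.3, 4.44], [0, 2.69], [-3.02, 3.02]. Speed limits (rad/s): [2.22, 2.22, 2.79, 3.14, 3.14, 3.14].

### API

Orientations are given as [roll, pitch, yaw] about the fixed x, y, z axes, in that order (R = Rz(yaw) Ry(pitch) Rx(roll)).
In Python, from rig import monitor, imaging, r gives the robot as it stands.
- The arm moves only by the tool drive_tool, never from a script. Its argument "plan" is a list of rows, each an object of numbers: "x", "y", "z": the shift along the tool's x, y, z in units of 50 mm (1.0 is 50 mm); "ax", "ay", "az": the turn, a rotation vector about the tool's x, y, z in units of 6 degrees (1.0 is 6 degrees); "hand": the finger opening in mm, from 0 to 85.4. In form: [{"x": .., "y": .., "z": .., "ax": .., "ay": .., "az": .., "hand": ..}, ...]. A call has 1 to 8 rows; each row is the pose to reach, as a shift and turn from the pose commanded when the call began, along the tool's axes at that moment; what a row does not reach only later rows make up. A row lasts 1/10 s, in which the tool goes at most 50 mm and 8.59 degrees, less where a joint would pass 70% of its speed; a pose out of reach is approached as far as the arm can. A call with a gripper value outside its range is refused whole. The fingers move at their own pace and stop on an object; "grip_force" is the grip in N (left out, the last holds). Time passes only in rows, so rows that repeat a pose let the fingers close. It gives the time, the measured TCP pose, the force, the opening and the grip force at its end, in the units of the state.
- monitor.sense(): the state, without advancing time (a new reading comes with each control period).
- imaging.grab_frame(name): name is "side" or "top" or "wrist"; returns the picture (480x640x3 uint8, red, green, blue); there is no depth.
- imaging.camera_info(name): a dict with "mtx" (3x3 intrinsics, pixels), "R" (3x3) and "t" (3): a world point X has camera coordinates R X + t. Camera axes: x right, y down, z forward; pixel columns grow to the right and rows downward; lengths in mm; the calibration is good to about 2 mm. A picture is of the moment at which its call begins: read the wrist's pose just before it. camera_info takes no time and is no camera call; for the wrist camera it gives the pose at the moment of the call.
- r.sign_off(): hands the job in; it is judged then, once.
The state is a dict: "clock": time; "qpos": joint angles; "qvel": joint speeds; "joint_efforts": joint torques, N m; "eef_pos": TCP position; "tcp_rot": TCP orientation; "contact_force": force on the tool from outside, world axes, zero at the start; "wrist_torque": the same for the moment, N m; "opening": opening from 0.0 (shut) to 1.0 (fully open); "grasp_force": force on a finger pad.
Only numpy, scipy, OpenCV 4.12 (cv2) and the standard library are available. Lean on these libraries where they do the work, as an engineer would, in place of code of your own. Each camera call takes 0.05 s, during which the arm holds its last target. There are 200 camera calls.

### The job

Uncover the chromatography plate: push the red toggle-clamp handle over and down until it locks, so its foot holds the white tray in the fixture, then take the clinging window cover by its blue lug and peel it off, raising the lug's corner first by about 2 cm while the diagonally opposite corner stays seated. Lift the cover away and finish while still holding it: at rest, right way up and roughly level, at least 15 cm above the desk and well off to one side so that nothing of it is over the plate. Leave the clamp locked, the tray and plate in place, do not touch the plate with the robot, and do not disturb the tweezers, dish and carton.

Things in the scene. Friction and masses are not known exactly. Their poses are not given: they have to be found in the camera images.
- fixture: Bench fixture, fixed to the desk: dark metal plate 8 mm thick with the tray nest and a toggle clamp. Origin under the middle of the nest, at desk height; z up; +y runs from the nest to the clamp, whose handle moves in the plane x = 0 of this frame; the clamp's hook block is at -y.
- clamp_pivot (a point): Pivot pin of the clamp's hold-down arm, in the fixture frame at x 0, y 130, z 35 mm. Around it stands the steel bracket, 44 mm wide, y 114 to 194 mm.
- clamp_handle (a joint): Clamp handle, rad: 0 = open as found (handle upright, arm up), about 2.90 = locked on its stop (handle level, pointing to fixture +y, arm down). The knee passes its dead centre near 2.78; below that the clamp springs back when released, past it it stays locked. Stays where left when open. It takes under 10 N at the grip.
- handle_grip (a point): Centre line of the red handle grip, 22 mm from its end. Grip 16 mm wide (along fixture x), 18 mm thick, 90 mm long. As the clamp closes this point goes, in the fixture frame (y, z in mm), from (132, 146) by (192, 149) and (217, 134) to (246, 56); the handle there leans 100, 66, 47 and 0 degrees up from fixture +y.
- clamp_foot: Black rubber foot, 17 mm across, on the sprung spindle at the end of the clamp's arm. Locked, it presses the tongue of the tray with about 20 N at y 85 mm of the fixture. Origin at the upper end of the spindle. With the clamp locked all of it lies below 70 mm above the desk.
- tray: White carrier tray 128 x 128 x 14 mm, loose in the nest (1 to 2 mm play), with a tongue to +y under the clamp and one to -y under the hook. Unclamped it comes up with the cover. Origin under its middle, 8 mm above the desk; axes as the fixture's. Four blue sprung snaps on its +y and -y sides, at x +-36 mm, reach 30 mm above its underside and hold the cover's edge.
- tray_seat (a point): Middle of the tray at the height of its rim top (14 mm above its underside), where the cover's underside rests; axes as the tray's.
- plate_centre (a point): Middle of the top face of the white glass plate, 100 x 100 x 3 mm, with coloured bands, lying loose in the tray's pocket, 7 mm below the rim.
- cover: Cover: grey frame 116 x 116 x 4 mm with a clear window, 60 g. Origin in the middle of the frame's underside, 22 mm above the desk when seated; axes as the tray's. A 3 mm rib below it fits the tray's pocket. Peeling takes up to about 15 N at the lug.
- cover_centre (a point): Middle of the cover's window (half-way through its thickness).
- cover_lug (a point): Centre of the cover's blue pull lug: upright fin 10 mm thick, 27 mm long, 34 mm tall (17 mm above and below this point), at x -74.5, y +74.5 mm of the cover, just outside its corner. Its length lies along the cover's diagonal to the far corner, so its flat faces look along (1, 1, 0) and (-1, -1, 0) of the cover. A blue ear 4 mm thick, 24 mm wide, joins its foot to the corner. Axes as the cover's.
- lug_corner (a point): Corner of the cover's frame next to the lug, at its underside: x -58, y +58 mm of the cover.
- far_corner (a point): Corner of the cover's frame diagonally opposite the lug, at its underside: x +58, y -58 mm of the cover.
- tweezers: Steel tweezers 13 x 120 x 8 mm lying on the desk, not part of the job. Origin under the middle.
- petri_dish: Lidded plastic dish 60 mm across, 15 mm tall, on the desk, not part of the job. Origin under the middle.
- capillary_box: Small white and teal carton 30 x 85 x 22 mm on the desk, not part of the job. Origin under the middle.
- plate: The same glass plate, 100 x 100 x 3 mm, 60 g. Origin in the middle of its underside.

How it is judged:
By the outcome, as a careful person would: the job done as asked, in the order asked, and still so for the second after the job is handed in, while the arm keeps its last pose, push and grip.
It also fails if it takes over 61 s, if anything falls off the work surface, if the arm or the gripper's body presses on something with over 40 N, if the wrist force passes 120 N, or if a joint passes its speed limit or range.

## Working session

There is one attempt and no reset: what is moved stays moved. The work goes in short steps, Python scripts to look and compute and a tool call to move; the robot and the scene stay as the last step left them, time stands still between calls to the robot, and variables do not carry over. Pictures are saved under pics/ and viewed, at most 10 in all, crops included, and the job is handed in when it is done.

Besides the shell and the picture viewer there is one more tool, called as name(argument=value, ...), one argument or row to a line, values as JSON. drive_tool: Moves the arm, as the interface text tells. Its arguments: {"type":"object","properties":{"plan":{"type":"array","items":{"type":"object","properties":{"x":{"type":"number"},"y":{"type":"number"},"z":{"type":"number"},"ax":{"type":"number"},"ay":{"type":"number"},"az":{"type":"number"},"hand":{"type":"number"}}}},"grip_force":{"type":"number"}},"required":["plan"]}

```bash
mkdir -p pics; python3 - <<'E'
from rig import monitor, imaging, r
import cv2,numpy as np
for n in("side","top"):
    cv2.imwrite(f"pics/{n}0.png",imaging.grab_frame(n)[:,:,::-1])
    c=imaging.camera_info(n); print(n,np.round(c["mtx"],1).tolist(),np.round(-c["R"].T@c["t"]).tolist(),np.round(c["R"],3).tolist())
s=monitor.sense();print(s)
E
```

```text
side [[461.9, 0.0, 318.1], [0.0, 461.9, 238.3], [0.0, 0.0, 1.0]] [317.0, 1247.0, 551.0] [[-0.984, -0.179, 0.009], [-0.077, 0.378, -0.923], [0.161, -0.909, -0.385]]
top [[597.9, 0.0, 318.6], [0.0, 597.9, 246.3], [0.0, 0.0, 1.0]] [238.0, 246.0, 1602.0] [[-0.001, -1.0, 0.0], [-0.982, 0.001, -0.19], [0.19, -0.0, -0.982]]
{'clock': 0.1, 'qpos': array([ 1.19858745e+00,  3.53542160e-01,  1.63408617e+00, -2.41848201e-05,
        1.15520162e+00, -2.41094992e-03]), 'qvel': array([-7.92693536e-04, -6.82902649e-04, -3.20737954e-03, -9.45331167e-05,
        4.91284151e-04, -5.98308924e-04]), 'joint_efforts': array([-2.66444309e-03, -6.06354475e+01, -3.42815959e+01, -1.70467283e-04,
        4.08781314e-03,  3.87839998e-05]), 'eef_pos': array([225.73217768, 582.29970188, 201.24842052]), 'tcp_rot': array([-3.14035531e+00,  1.91309074e-05,  2.77180452e+00]), 'contact_force': array([-0.14430426, -0.56228279, -0.19833821]), 'wrist_torque': array([-0.02794224, -0.01178924,  0.00772153]), 'grasp_force': 0.0, 'opening': 1.0025829422486923}
```

View pics/top0.png

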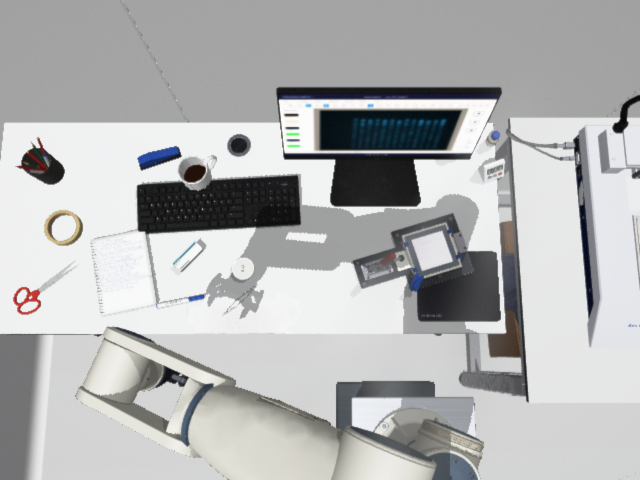

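View pics/side0.png

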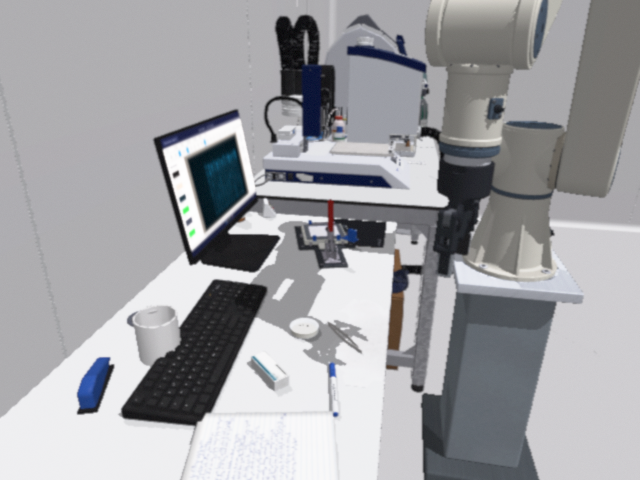

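The top view shows the fixture with its nest near (435,248), the blue lug near (416,283) and the clamp to the left near (375,268). The side view shows the red handle upright at (331,215). Next I'll measure the coordinates and zoom in.

```bash
cat > h.py <<'E'
import numpy as np,cv2
from rig import monitor,imaging,r
def cam(n):
    c=imaging.camera_info(n); return c["mtx"],c["R"],c["t"]
def ray(c,u,v):
    K,R,t=c; d=R.T@np.linalg.solve(K,[u,v,1.]); return -R.T@t,d
def onz(c,u,v,z):
    o,d=ray(c,u,v); return o+d*(z-o[2])/d[2]
def proj(c,X):
    K,R,t=c; p=K@(R@np.asarray(X,float)+t); return p[:2]/p[2]
def tri(c1,p1,c2,p2):
    A=[];b=[]
    for c,p in((c1,p1),(c2,p2)):
        o,d=ray(c,*p); d/=np.linalg.norm(d); P=np.eye(3)-np.outer(d,d); A.append(P);b.append(P@o)
    return np.linalg.lstsq(np.vstack(A),np.hstack(b),rcond=None)[0]
def blobs(img,kind,minA=8,roi=None):
    h=cv2.cvtColor(img,cv2.COLOR_RGB2HSV)
    m={'red':((h[...,0]<8)|(h[...,0]>172))&(h[...,1]>120)&(h[...,2]>50),'blue':(h[...,0]>100)&(h[...,0]<125)&(h[...,1]>140)&(h[...,2]>50)}[kind].astype(np.uint8)
    if roi: k=np.zeros_like(m);x0,y0,x1,y1=roi;k[y0:y1,x0:x1]=1;m*=k
    n,l,s,c=cv2.connectedComponentsWithStats(m)
    return [(np.round(c[i],1).tolist(),s[i].tolist()) for i in range(1,n) if s[i,4]>=minA],m
E
python3 - <<'E'
from h import *
t=cv2.imread("pics/top0.png")[:,:,::-1].copy();s=cv2.imread("pics/side0.png")[:,:,::-1].copy()
ct,cs=cam("top"),cam("side")
R1=(345,205,480,300);R2=(285,190,370,270)
for k in('red','blue'):
    print(k,blobs(t,k,3,R1)[0]);print(k,blobs(s,k,3,R2)[0])
for p in[(435,248)]: print(onz(ct,*p,22))
a=cv2.resize(t[205:300,345:480],None,fx=5.7,fy=5.7,interpolation=cv2.INTER_CUBIC)
cv2.imwrite("pics/tz.png",a[:,:,::-1])
E
```

```text
red []
red [([330.2, 214.3], [327, 200, 7, 31, 141])]
blue [([449.7, 230.6], [448, 230, 4, 2, 7]), ([458.5, 255.8], [457, 255, 4, 3, 8]), ([416.5, 281.4], [411, 274, 12, 17, 121])]
blue [([351.3, 235.3], [343, 228, 15, 14, 124]), ([314.0, 237.7], [313, 237, 3, 3, 7]), ([338.2, 237.0], [337, 236, 4, 3, 10])]
[539.31423984 -67.61155895  22.        ]
```

View pics/tz.png

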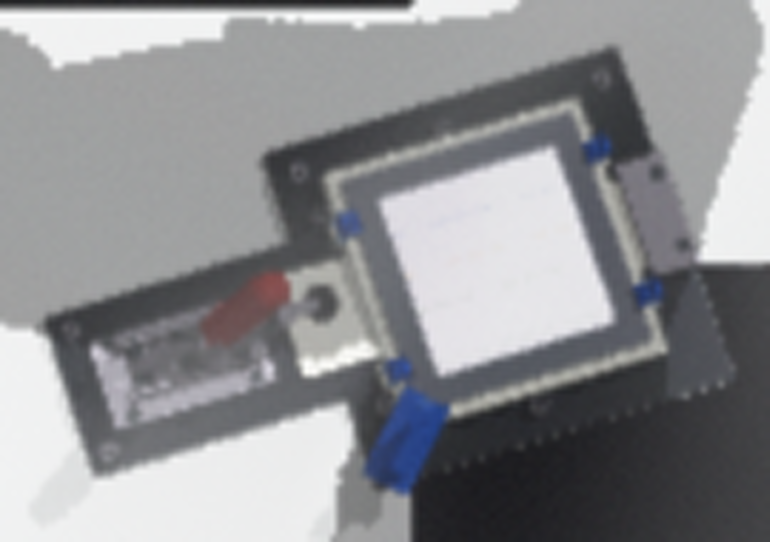

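The zoomed view shows tray corners at zoom (328,175), (575,100) and (663,352). The four snaps are at (348,222), (597,149), (650,292) and (400,370), and the lug is at (408,440).

```bash
python3 - <<'E'
from h import *
ct,cs=cam("top"),cam("side")
Z=lambda x,y:((x+.5)/5.7-.5+345,(y+.5)/5.7-.5+205)
def W(x,y,z): return onz(ct,*Z(x,y),z)
sn=[W(*p,37) for p in[(348,222),(597,149),(650,292),(400,370)]]
print("snap centre",np.mean(sn,0))
for a,b in((0,1),(3,2),(0,3),(1,2)): d=sn[a]-sn[b];print(np.linalg.norm(d),np.degrees(np.arctan2(d[1],d[0])))
tr=[W(*p,22) for p in[(328,175),(575,100),(663,352)]]
print("tray c",(tr[0]+tr[2])/2,[np.linalg.norm(tr[i]-tr[1]) for i in(0,2)])
d=tr[0]-tr[1];print("yaw y",np.degrees(np.arctan2(d[1],d[0])));d=tr[1]-tr[2];print("yaw x",np.degrees(np.arctan2(d[1],d[0])))
pl=[W(*p,15) for p in[(380,200),(553,148),(614,322),(440,377)]];print("win c",np.mean(pl,0))
L=tri(ct,(416.5,281.4),cs,(351.3,235.3));print("lug",L,proj(ct,L),proj(cs,L))
k=tri(ct,Z(272,287),cs,(331,203));print("handle top",k,proj(ct,k),proj(cs,k))
e=W(50,318,8),W(97,473,8);d=e[0]-e[1];print("clamp end",np.mean(e,0),np.linalg.norm(d),np.degrees(np.arctan2(d[1],d[0])))
E
```

```text
snap centre [531.51075802 -56.76271797  37.        ]
123.079656757032 106.44382521433458
123.28749581784624 107.28115692415368
73.46570500756783 17.51625911272169
71.66834461317536 17.69882403993656
tray c [531.83601984 -57.57076607  22.        ] [np.float64(123.99544426778806), np.float64(126.6898324802769)]
yaw y 107.04347964077378
yaw x 16.61927315605941
win c [533.9949477 -59.9297374  15.       ]
lug [444.17140826 -12.88522089  34.81708349] [416.5669468  282.53757532] [350.29683398 235.12394457]
handle top [494.36420487  64.42899081 156.41626663] [392.38826561 255.78731222] [330.24409543 202.85213048]
clamp end [471.24396023 140.95999098   8.        ] 76.87041241950058 15.99621127381009
```

drive_tool(
  plan=[
    {"x": -0.65, "y": -0.57, "z": -0.1, "az": 0.65},
    {"x": -1.3, "y": -1.14, "z": -0.2, "az": 1.3},
    {"x": -1.95, "y": -1.71, "z": -0.3, "az": 1.95},
    {"x": -2.6, "y": -2.28, "z": -0.4, "az": 2.6},
    {"x": -3.25, "y": -2.85, "z": -0.5, "az": 3.25},
    {"x": -3.9, "y": -3.42, "z": -0.58, "az": 3.9},
    {"x": -4.55, "y": -3.99, "z": -0.58, "az": 4.55},
    {"x": -5.2, "y": -4.56, "z": -0.58, "az": 5.2},
  ],
)

```text
invalid input
```

drive_tool(
  plan=[
    {"x": -0.65, "y": -0.57, "z": -0.1, "ax": 0, "ay": 0, "az": 0.65, "hand": 85},
    {"x": -1.3, "y": -1.14, "z": -0.2, "ax": 0, "ay": 0, "az": 1.3, "hand": 85},
    {"x": -1.95, "y": -1.71, "z": -0.3, "ax": 0, "ay": 0, "az": 1.95, "hand": 85},
    {"x": -2.6, "y": -2.28, "z": -0.4, "ax": 0, "ay": 0, "az": 2.6, "hand": 85},
    {"x": -3.25, "y": -2.85, "z": -0.5, "ax": 0, "ay": 0, "az": 3.25, "hand": 85},
    {"x": -3.9, "y": -3.42, "z": -0.58, "ax": 0, "ay": 0, "az": 3.9, "hand": 85},
    {"x": -4.55, "y": -3.99, "z": -0.58, "ax": 0, "ay": 0, "az": 4.55, "hand": 85},
    {"x": -5.2, "y": -4.56, "z": -0.58, "ax": 0, "ay": 0, "az": 5.2, "hand": 85},
  ],
)

```text
clock: 0.9
eef_pos: [386.3, 274.5, 230.9]
tcp_rot: [3.141, 0.0, 2.225]
contact_force: [1.0, 0.9, 0.6]
opening: 0.994
grasp_force: 0.0
```

```bash
cat >> h.py <<'E'
from scipy.spatial.transform import Rotation as Ro
def down(yaw): return Ro.from_euler('xyz',[np.pi,0,np.radians(yaw)])
def units(P,R,p0=None,R0=None):
    s=monitor.sense()
    p0=s['eef_pos'] if p0 is None else p0; R0=Ro.from_euler('xyz',s['tcp_rot']) if R0 is None else R0
    print(np.round(R0.inv().apply(np.asarray(P)-p0)/50,2),np.round(np.degrees((R0.inv()*R).as_rotvec())/6,2))
C=np.array([531.7,-57.2,0]);TH=np.radians(16.9)
def fx(x,y,z): return C+np.array([x*np.cos(TH)-y*np.sin(TH),x*np.sin(TH)+y*np.cos(TH),z])
E
python3 - <<'E'
from h import *
print(fx(0,190,0)); units([476,125,231],down(106.9),np.array([385.7,276.2,230.9]),down(127.6))
E
```

```text
[476.46658322 124.59458097   0.        ]
[-3.5  -0.41 -0.  ] [ 0.   -0.    3.45]
```

drive_tool(
  plan=[
    {"x": -0.7, "y": -0.08, "z": 0, "ax": 0, "ay": 0, "az": 0.7, "hand": 85},
    {"x": -1.4, "y": -0.16, "z": 0, "ax": 0, "ay": 0, "az": 1.4, "hand": 85},
    {"x": -2.1, "y": -0.25, "z": 0, "ax": 0, "ay": 0, "az": 2.1, "hand": 85},
    {"x": -2.8, "y": -0.33, "z": 0, "ax": 0, "ay": 0, "az": 2.8, "hand": 85},
    {"x": -3.5, "y": -0.41, "z": 0, "ax": 0, "ay": 0, "az": 3.45, "hand": 60},
    {"x": -3.5, "y": -0.41, "z": 0, "ax": 0, "ay": 0, "az": 3.45, "hand": 60},
    {"x": -3.5, "y": -0.41, "z": 0, "ax": 0, "ay": 0, "az": 3.45, "hand": 60},
  ],
)

```text
clock: 1.6
eef_pos: [476.4, 124.5, 230.6]
tcp_rot: [-3.141, -0.0, 1.864]
contact_force: [0.3, 1.2, -0.7]
opening: 0.702
grasp_force: 0.0
```

```bash
python3 - <<'E'
from h import *
s=monitor.sense();print(s['eef_pos'],s['tcp_rot'],s['qvel'].round(3))
c=cam("wrist");w=imaging.grab_frame("wrist");cv2.imwrite("pics/w1.png",w[:,:,::-1]);np.savez("w1.npz",K=c[0],R=c[1],t=c[2])
print("cam",-c[1].T@c[2],c[1][2])
for k in('red','blue'):print(k,blobs(w,k,40)[0])
print("exp lug",proj(c,fx(-74.5,74.5,39)),"exp grip",proj(c,fx(0,132,146)),"centre",proj(c,fx(0,0,22)))
E
```

```text
[476.36136888 124.48806591 230.55188684] [-3.14079574e+00 -3.39277736e-04  1.86447429e+00] [ 0.031 -0.007  0.008  0.002  0.002  0.   ]
cam [453.06151033 200.390329   401.94091808] [ 0.08914948 -0.29775734 -0.95046985]
red [([317.4, 290.6], [308, 253, 20, 73, 1250])]
blue [([598.9, 320.8], [550, 243, 90, 153, 2028]), ([263.6, 301.6], [242, 282, 51, 37, 841]), ([347.6, 305.5], [343, 301, 10, 10, 90]), ([290.8, 392.0], [287, 387, 9, 11, 93]), ([345.7, 392.2], [342, 387, 9, 11, 92]), ([499.4, 474.5], [492, 468, 16, 12, 75])]
exp lug [253.47206526 299.70315223] exp grip [317.52020765 299.60765579] centre [317.39350387 345.44983432]
```

View pics/w1.png

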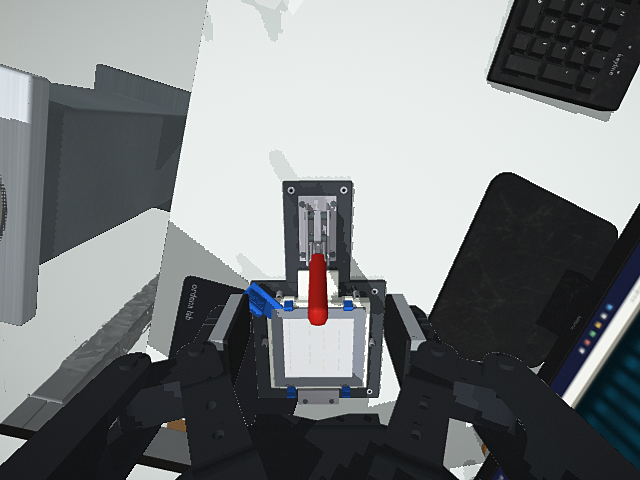

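The wrist view shows the fixture aligned with the tool. The red handle runs from (317,255) to (317,322), its tip. The lug fin is at (262,300) and the snaps are at (348,305), (291,392) and (346,392).

```bash
python3 - <<'E'
from h import *
d=np.load("w1.npz");c=(d['K'],d['R'],d['t'])
a,b,e=[onz(c,*p,38) for p in((347.6,305.5),(290.8,392),(345.7,392.2))]
print("centre",(a+b)/2,"len",np.linalg.norm(a-e),np.linalg.norm(b-e)); v=a-e;print("yaw",np.degrees(np.arctan2(v[1],v[0]))-90); v=e-b;print(np.degrees(np.arctan2(v[1],v[0])))
# fixture clamp screws/end corners z=8
q=[onz(c,*p,8) for p in((283,181),(353,181))];print("end",np.mean(q,0),np.linalg.norm(q[1]-q[0]),np.degrees(np.arctan2(*(q[1]-q[0])[1::-1])))
for z in(55,56): print("fin top",z,onz(c,262,300,z))
w=cv2.imread("pics/w1.png")[:,:,::-1].copy();m=blobs(w,'blue',40,(235,275,285,325))[1]
cn=max(cv2.findContours(m,0,2)[0],key=cv2.contourArea);print(cv2.minAreaRect(cn),cv2.approxPolyDP(cn,2.5,True).reshape(-1,2).tolist())
for nm,dz in(("foot",-17),("top",17)):
  print(nm,[proj(c,fx(-74.5+s1*13.5*-.707+s2*5*.707,74.5+s1*13.5*.707+s2*5*.707,39+dz)).round().tolist() for s1 in(-1,1) for s2 in(-1,1)])
print("handle line", [proj(c,fx(0,y,z)).round(1).tolist() for y,z in((128,168),(132,146),(144,79))])
E
```

```text
centre [531.1999415  -53.43340487  38.        ] len 125.42693234542388 70.6678086614694
yaw 17.310941876983023
16.63649981388742
end [472.01783633 141.85750813   8.        ] 79.16079242178958 16.850926451152045
fin top 55 [448.57444448   3.99250746  55.        ]
fin top 56 [448.58737771   4.5585918   56.        ]
((261.3977355957031, 303.6120910644531), (43.73560333251953, 26.702890396118164), 37.18470764160156) [[242, 293], [248, 294], [250, 311], [258, 317], [263, 313], [270, 318], [273, 308], [282, 307], [284, 310], [284, 304], [283, 307], [255, 282]]
foot [[261.0, 303.0], [267.0, 297.0], [245.0, 288.0], [250.0, 283.0]]
top [[257.0, 317.0], [263.0, 312.0], [239.0, 302.0], [245.0, 297.0]]
handle line [[317.6, 318.1], [317.5, 299.6], [317.4, 256.4]]
```

```bash
python3 - <<'E'
import cv2
w=cv2.imread("pics/w1.png")[240:410,230:400]
cv2.imwrite("pics/w1z.png",cv2.resize(w,None,fx=3.5,fy=3.5,interpolation=cv2.INTER_CUBIC))
E
```

```text
(no output)
```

View pics/w1z.png

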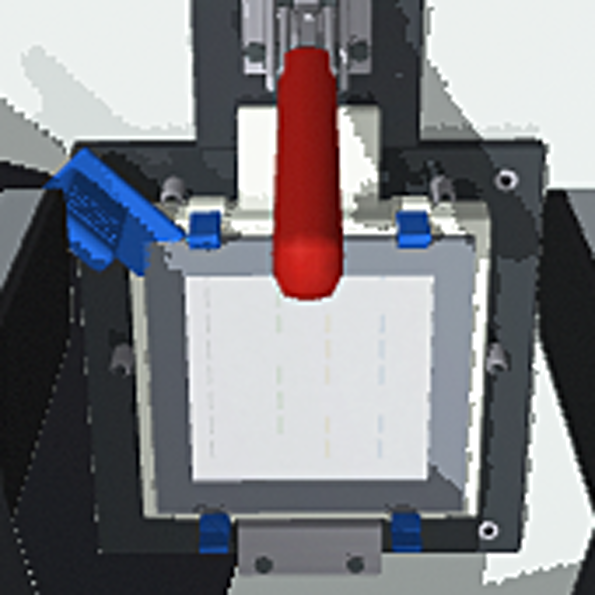

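The fixture is confirmed to within about 2 mm: symmetry axis, handle tip and snaps all agree. Next I grasp the handle.

drive_tool(
  plan=[
    {"x": -0.6, "y": 0.01, "z": 0, "ax": 0, "ay": 0, "az": 0, "hand": 60},
    {"x": -1.14, "y": 0.01, "z": 0, "ax": 0, "ay": 0, "az": 0, "hand": 60},
    {"x": -1.14, "y": 0.01, "z": 0, "ax": 0, "ay": 0, "az": 0, "hand": 50},
    {"x": -1.14, "y": 0.01, "z": 0.5, "ax": 0, "ay": 0, "az": 0, "hand": 50},
    {"x": -1.14, "y": 0.01, "z": 1.0, "ax": 0, "ay": 0, "az": 0, "hand": 50},
    {"x": -1.14, "y": 0.01, "z": 1.5, "ax": 0, "ay": 0, "az": 0, "hand": 50},
    {"x": -1.14, "y": 0.01, "z": 2.07, "ax": 0, "ay": 0, "az": 0, "hand": 50},
    {"x": -1.14, "y": 0.01, "z": 2.07, "ax": 0, "ay": 0, "az": 0, "hand": 50},
  ],
)

```text
clock: 2.45
eef_pos: [490.3, 71.7, 124.4]
tcp_rot: [-3.135, -0.001, 1.868]
contact_force: [-0.3, 0.1, 0.0]
opening: 0.589
grasp_force: 0.0
```

drive_tool(
  plan=[
    {"x": 0, "y": 0, "z": 0, "ax": 0, "ay": 0, "az": 0, "hand": 14},
    {"x": 0, "y": 0, "z": 0, "ax": 0, "ay": 0, "az": 0, "hand": 14},
    {"x": 0, "y": 0, "z": 0, "ax": 0, "ay": 0, "az": 0, "hand": 14},
    {"x": 0, "y": 0, "z": 0, "ax": 0, "ay": 0, "az": 0, "hand": 14},
    {"x": 0, "y": 0, "z": 0, "ax": 0, "ay": 0, "az": 0, "hand": 14},
  ],
  grip_force=25,
)

```text
clock: 2.95
eef_pos: [494.0, 70.5, 128.8]
tcp_rot: [3.14, 0.001, 1.866]
contact_force: [-2.7, -2.4, 5.5]
opening: 0.174
grasp_force: 25.3
```

```bash
python3 - <<'E'
from h import *
w=imaging.grab_frame("wrist");cv2.imwrite("pics/w2.png",w[:,:,::-1])
E
```

```text
(no output)
```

View pics/w2.png

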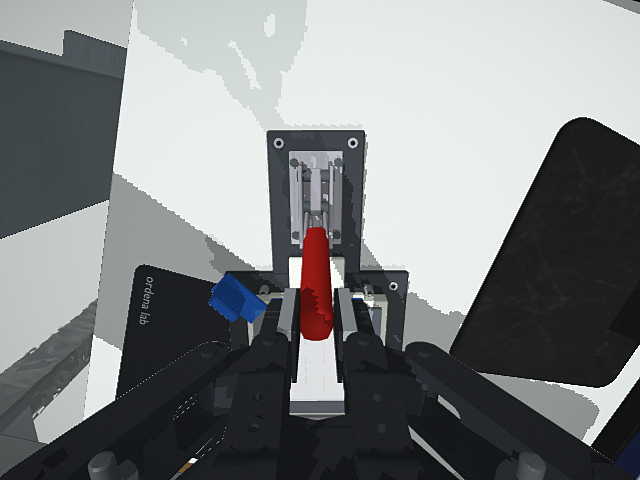

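The wrist view shows the red handle, (317,230) to (317,338), between the pads near its end. Opening is about 15 mm and grip 25 N. Next I compute the closing path.

```bash
python3 - <<'E'
import numpy as np
from scipy.interpolate import CubicSpline as S
l=[0,34,53,100];f=S(l,[[132,146],[192,149],[217,134],[246,56]])
a=np.linspace(0,100,24+1);p=f(a);q=(p-p[0])/50
for i in(8,16,24):
    b=q[i-8]; print([(round(x-b[0],2),round(-(z-b[1]),2)) for x,z in q[i-7:i+1]])
print(p.round()[::4].tolist())
E
```

```text
[(np.float64(0.17), np.float64(-0.05)), (np.float64(0.33), np.float64(-0.09)), (np.float64(0.48), np.float64(-0.12)), (np.float64(0.63), np.float64(-0.13)), (np.float64(0.78), np.float64(-0.13)), (np.float64(0.92), np.float64(-0.12)), (np.float64(1.05), np.float64(-0.1)), (np.float64(1.18), np.float64(-0.07))]
[(np.float64(0.12), np.float64(0.05)), (np.float64(0.24), np.float64(0.1)), (np.float64(0.35), np.float64(0.17)), (np.float64(0.45), np.float64(0.24)), (np.float64(0.55), np.float64(0.33)), (np.float64(0.64), np.float64(0.43)), (np.float64(0.72), np.float64(0.53)), (np.float64(0.79), np.float64(0.65))]
[(np.float64(0.07), np.float64(0.12)), (np.float64(0.13), np.float64(0.26)), (np.float64(0.18), np.float64(0.4)), (np.float64(0.22), np.float64(0.55)), (np.float64(0.26), np.float64(0.7)), (np.float64(0.28), np.float64(0.87)), (np.float64(0.3), np.float64(1.04)), (np.float64(0.31), np.float64(1.22))]
[[132.0, 146.0], [164.0, 153.0], [191.0, 149.0], [214.0, 137.0], [231.0, 117.0], [242.0, 89.0], [246.0, 56.0]]
```

drive_tool(
  plan=[
    {"x": 0.17, "y": 0, "z": -0.05, "ax": 0, "ay": 0, "az": 0, "hand": 14},
    {"x": 0.33, "y": 0, "z": -0.09, "ax": 0, "ay": 0, "az": 0, "hand": 14},
    {"x": 0.48, "y": 0, "z": -0.12, "ax": 0, "ay": 0, "az": 0, "hand": 14},
    {"x": 0.63, "y": 0, "z": -0.13, "ax": 0, "ay": 0, "az": 0, "hand": 14},
    {"x": 0.78, "y": 0, "z": -0.13, "ax": 0, "ay": 0, "az": 0, "hand": 14},
    {"x": 0.92, "y": 0, "z": -0.12, "ax": 0, "ay": 0, "az": 0, "hand": 14},
    {"x": 1.05, "y": 0, "z": -0.1, "ax": 0, "ay": 0, "az": 0, "hand": 14},
    {"x": 1.18, "y": 0, "z": -0.07, "ax": 0, "ay": 0, "az": 0, "hand": 14},
  ],
)

```text
clock: 3.8
eef_pos: [476.2, 128.1, 131.2]
tcp_rot: [3.141, -0.0, 1.866]
contact_force: [-3.6, -2.1, 6.5]
opening: 0.178
grasp_force: 24.6
```

drive_tool(
  plan=[
    {"x": 0.12, "y": 0, "z": 0.05, "ax": 0, "ay": 0, "az": 0, "hand": 14},
    {"x": 0.24, "y": 0, "z": 0.1, "ax": 0, "ay": 0, "az": 0, "hand": 14},
    {"x": 0.35, "y": 0, "z": 0.17, "ax": 0, "ay": 0, "az": 0, "hand": 14},
    {"x": 0.45, "y": 0, "z": 0.24, "ax": 0, "ay": 0, "az": 0, "hand": 14},
    {"x": 0.55, "y": 0, "z": 0.33, "ax": 0, "ay": 0, "az": 0, "hand": 14},
    {"x": 0.64, "y": 0, "z": 0.43, "ax": 0, "ay": 0, "az": 0, "hand": 14},
    {"x": 0.72, "y": 0, "z": 0.53, "ax": 0, "ay": 0, "az": 0, "hand": 14},
    {"x": 0.79, "y": 0, "z": 0.65, "ax": 0, "ay": 0, "az": 0, "hand": 14},
  ],
)

```text
clock: 4.6
eef_pos: [464.5, 168.3, 99.6]
tcp_rot: [3.14, -0.005, 1.865]
contact_force: [-11.3, 12.8, 20.5]
opening: 0.182
grasp_force: 36.8
```

drive_tool(
  plan=[
    {"x": 0.07, "y": 0, "z": 0.12, "ax": 0, "ay": 0, "az": 0, "hand": 14},
    {"x": 0.13, "y": 0, "z": 0.26, "ax": 0, "ay": 0, "az": 0, "hand": 14},
    {"x": 0.18, "y": 0, "z": 0.4, "ax": 0, "ay": 0, "az": 0, "hand": 14},
    {"x": 0.22, "y": 0, "z": 0.55, "ax": 0, "ay": 0, "az": 0, "hand": 14},
    {"x": 0.26, "y": 0, "z": 0.7, "ax": 0, "ay": 0, "az": 0, "hand": 14},
    {"x": 0.28, "y": 0, "z": 0.87, "ax": 0, "ay": 0, "az": 0, "hand": 14},
    {"x": 0.3, "y": 0, "z": 1.04, "ax": 0, "ay": 0, "az": 0, "hand": 14},
    {"x": 0.31, "y": 0, "z": 1.24, "ax": 0, "ay": 0, "az": 0, "hand": 14},
  ],
)

```text
clock: 5.4
eef_pos: [459.3, 184.1, 36.9]
tcp_rot: [3.141, -0.006, 1.864]
contact_force: [-13.1, 24.1, 11.3]
opening: 0.177
grasp_force: 53.6
```

drive_tool(
  plan=[
    {"x": 0, "y": 0, "z": 0.03, "ax": 0, "ay": 0, "az": 0, "hand": 14},
    {"x": 0, "y": 0, "z": 0.06, "ax": 0, "ay": 0, "az": 0, "hand": 14},
    {"x": 0, "y": 0, "z": 0.06, "ax": 0, "ay": 0, "az": 0, "hand": 14},
  ],
)

```text
clock: 5.7
eef_pos: [459.3, 184.0, 33.7]
tcp_rot: [3.141, -0.005, 1.864]
contact_force: [-13.1, 25.4, 10.4]
opening: 0.176
grasp_force: 53.8
```

```bash
python3 - <<'E'
from h import *
s=monitor.sense();print(s['eef_pos'],s['contact_force'],s['opening'])
c=cam("wrist");w=imaging.grab_frame("wrist");cv2.imwrite("pics/w3.png",w[:,:,::-1])
E
```

```text
[459.30072711 184.01288346  33.74139621] [-13.11929749  25.40859699  10.35568287] 0.1758257552092883
```

View pics/w3.png

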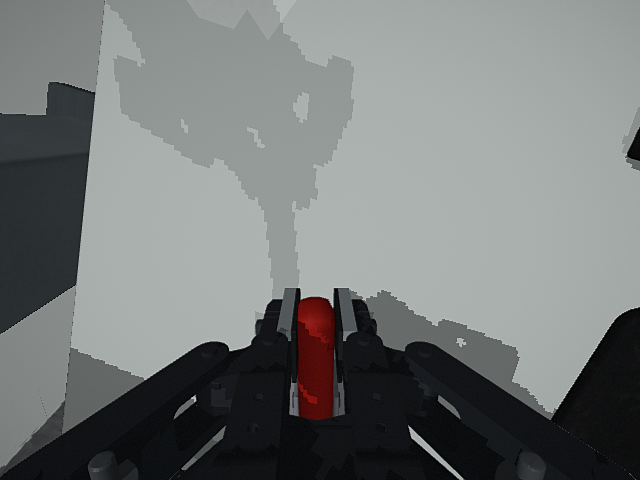

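The handle looks level, its red end at (315,300) pointing toward fixture +y. I'll release, rise and check that it stays locked.

drive_tool(
  plan=[
    {"x": 0, "y": 0, "z": 0.06, "ax": 0, "ay": 0, "az": 0, "hand": 45},
    {"x": 0, "y": 0, "z": 0.0, "ax": 0, "ay": 0, "az": 0, "hand": 45},
    {"x": 0, "y": 0, "z": 0, "ax": 0, "ay": 0, "az": 0, "hand": 45},
    {"x": 0, "y": 0, "z": -0.5, "ax": 0, "ay": 0, "az": 0, "hand": 45},
    {"x": 0, "y": 0, "z": -1.3, "ax": 0, "ay": 0, "az": 0, "hand": 45},
    {"x": 0, "y": 0, "z": -2.2, "ax": 0, "ay": 0, "az": 0, "hand": 30},
    {"x": 0, "y": 0, "z": -3.0, "ax": 0, "ay": 0, "az": 0, "hand": 30},
    {"x": 0, "y": 0, "z": -3.0, "ax": 0, "ay": 0, "az": 0, "hand": 30},
  ],
)

```text
clock: 6.55
eef_pos: [463.9, 180.9, 188.8]
tcp_rot: [3.132, -0.001, 1.865]
contact_force: [0.9, 0.5, -0.1]
opening: 0.354
grasp_force: 0.0
```

```bash
sed -i 's/C=np.array.*;TH/C=np.array([532,-56.2,0]);TH/' h.py; python3 - <<'E'
from h import *
c=cam("wrist");w=imaging.grab_frame("wrist");s=imaging.grab_frame("side");cs=cam("side")
print(blobs(w,'red',40)[0],blobs(s,'red',5,(285,180,370,280))[0])
print("locked expects: grip",proj(c,fx(0,246,56)),"end",proj(c,fx(0,268,65)),"side",proj(cs,fx(0,223,56)),proj(cs,fx(0,268,56)))
units(fx(-76,76,120),down(151.9)); print(monitor.sense()['eef_pos'],fx(-75.5,74.5,39))
E
```

```text
[([310.2, 263.5], [299, 225, 22, 81, 1501])] [([334.9, 235.5], [331, 232, 9, 8, 51])]
locked expects: grip [311.58504336 217.19916427] end [311.42204761 195.0347912 ] side [334.29233273 251.13873606] [336.92125934 258.44714573]
[-3.41 -1.54  1.28] [ 0.02  0.01 -7.5 ]
[461.00925664 179.81805424 184.15936597] [438.10326098  -6.8654036   39.        ]
```

```bash
python3 - <<'E'
from h import *
w=imaging.grab_frame("wrist");s=imaging.grab_frame("side")
a=w[150:400,180:460];b=cv2.resize(s[190:280,290:390],None,fx=2.78,fy=2.78,interpolation=cv2.INTER_CUBIC)
h=min(a.shape[0],b.shape[0]);o=np.hstack([a[:h],b[:h]])
cv2.imwrite("pics/ws4.png",cv2.resize(o,None,fx=1.4,fy=1.4)[:,:,::-1])
c=cam("wrist")
for y,z in((132,146),(164,153),(192,149),(217,134),(231,117),(242,89)):print(y,z,proj(c,fx(0,y,z)))
E
```

```text
132 146 [318.41466772 399.18799102]
164 153 [318.52565681 369.56269949]
192 149 [318.58179415 331.2535027 ]
217 134 [318.57433445 287.97182796]
231 117 [318.52960734 260.19414921]
242 89 [318.43739336 234.27169862]
```

View pics/ws4.png

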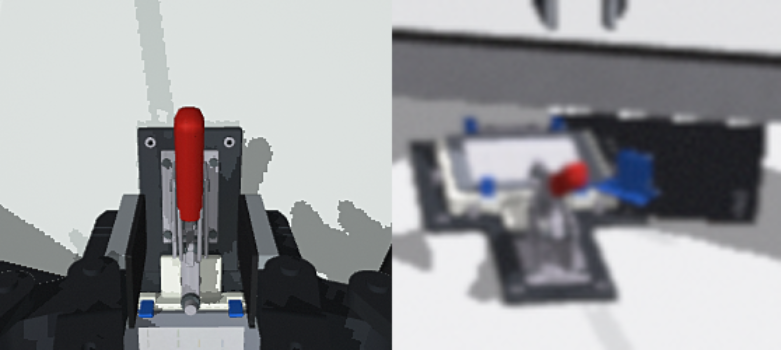

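The wrist crop shows the handle's red end high at raw (315,226), and in the side crop it points up toward the camera. So it sprung back to a lean of about 35°; the pads had slid down the grip. I'll shut the fingers and press it down from above onto the stop.

drive_tool(
  plan=[
    {"x": -0.28, "y": 0, "z": 0, "ax": 0, "ay": 0, "az": 0, "hand": 0},
    {"x": -0.28, "y": 0, "z": 0, "ax": 0, "ay": 0, "az": 0, "hand": 0},
    {"x": -0.28, "y": 0, "z": 0, "ax": 0, "ay": 0, "az": 0, "hand": 0},
    {"x": -0.28, "y": 0, "z": 0.3, "ax": 0, "ay": 0, "az": 0, "hand": 0},
    {"x": -0.28, "y": 0, "z": 0.6, "ax": 0, "ay": 0, "az": 0, "hand": 0},
    {"x": -0.28, "y": 0, "z": 0.9, "ax": 0, "ay": 0, "az": 0, "hand": 0},
    {"x": -0.28, "y": 0, "z": 1.2, "ax": 0, "ay": 0, "az": 0, "hand": 0},
    {"x": -0.28, "y": 0, "z": 1.4, "ax": 0, "ay": 0, "az": 0, "hand": 0},
  ],
)

```text
clock: 7.55
eef_pos: [463.8, 166.2, 112.1]
tcp_rot: [-3.14, 0.0, 1.866]
contact_force: [-0.4, 0.3, -0.2]
opening: -0.001
grasp_force: 0.0
```

drive_tool(
  plan=[
    {"x": 0, "y": 0, "z": 0.2, "ax": 0, "ay": 0, "az": 0, "hand": 0},
    {"x": 0, "y": 0, "z": 0.4, "ax": 0, "ay": 0, "az": 0, "hand": 0},
    {"x": 0, "y": 0, "z": 0.6, "ax": 0, "ay": 0, "az": 0, "hand": 0},
    {"x": 0, "y": 0, "z": 0.75, "ax": 0, "ay": 0, "az": 0, "hand": 0},
    {"x": 0, "y": 0, "z": 0.85, "ax": 0, "ay": 0, "az": 0, "hand": 0},
    {"x": 0, "y": 0, "z": 0.92, "ax": 0, "ay": 0, "az": 0, "hand": 0},
    {"x": 0, "y": 0, "z": 0.92, "ax": 0, "ay": 0, "az": 0, "hand": 0},
  ],
)

```text
clock: 8.25
eef_pos: [464.4, 166.3, 67.1]
tcp_rot: [-3.141, 0.0, 1.866]
contact_force: [-0.4, -1.2, 0.5]
opening: -0.002
grasp_force: 0.4
```

drive_tool(
  plan=[
    {"x": 0, "y": 0, "z": 0.06, "ax": 0, "ay": 0, "az": 0, "hand": 0},
    {"x": 0, "y": 0, "z": 0.12, "ax": 0, "ay": 0, "az": 0, "hand": 0},
    {"x": 0, "y": 0, "z": 0.12, "ax": 0, "ay": 0, "az": 0, "hand": 0},
  ],
)

```text
clock: 8.55
eef_pos: [464.4, 166.3, 61.2]
tcp_rot: [-3.142, 0.0, 1.866]
contact_force: [0.5, -0.3, 1.2]
opening: -0.003
grasp_force: 0.3
```

```bash
python3 - <<'E'
from h import *
cs=cam("side");s=imaging.grab_frame("side");w=imaging.grab_frame("wrist");c=cam("wrist")
print(monitor.sense()['eef_pos'],blobs(s,'red',5,(285,180,370,280))[0],blobs(w,'red',40)[0])
b=cv2.resize(s[180:285,290:390],None,fx=4,fy=4,interpolation=cv2.INTER_CUBIC);a=cv2.resize(w[150:400,200:440],None,fx=1.6,fy=1.68)
cv2.imwrite("pics/ws5.png",np.hstack([a,b])[:,:,::-1])
E
```

```text
[464.48106098 166.28515643  61.36452832] [([335.7, 244.7], [330, 240, 12, 10, 65])] [([314.6, 264.1], [298, 238, 35, 62, 1641])]
```

View pics/ws5.png

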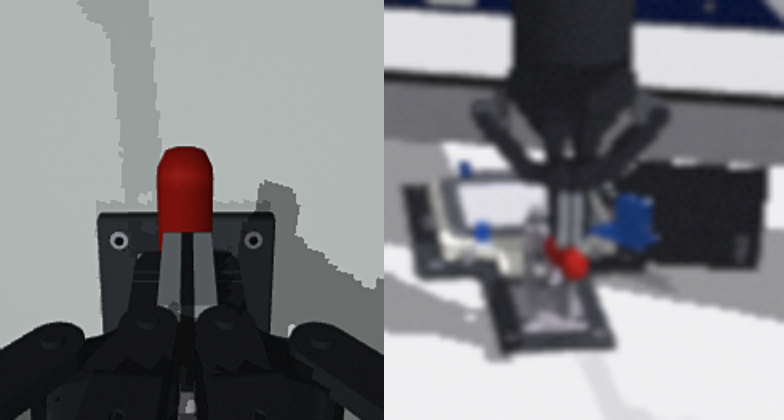

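The wrist crop shows the fingers on top of the handle and its red end protruding at raw (315,245). In the side crop the end is at about (337,246), still above the locked row of about 258. I'll press on gradually.

drive_tool(
  plan=[
    {"x": 0, "y": 0, "z": 0.06, "ax": 0, "ay": 0, "az": 0, "hand": 0},
    {"x": 0, "y": 0, "z": 0.12, "ax": 0, "ay": 0, "az": 0, "hand": 0},
    {"x": 0, "y": 0, "z": 0.12, "ax": 0, "ay": 0, "az": 0, "hand": 0},
  ],
)

```text
clock: 8.95
eef_pos: [464.1, 166.2, 54.9]
tcp_rot: [-3.141, 0.0, 1.866]
contact_force: [0.1, -0.3, -0.8]
opening: -0.002
grasp_force: 0.0
```

```bash
python3 - <<'E'
from h import *
s=imaging.grab_frame("side");cs=cam("side")
q=monitor.sense();print(q['eef_pos'],q['contact_force'],q['wrist_torque'],blobs(s,'red',5,(285,180,370,290))[0])
for z in(56,65,75,85,95):print(z,proj(cs,fx(0,268,z)))
print("snaps",[proj(cs,fx(a,b,38)).round(1).tolist() for a,b in((36,64),(36,-64))],"lug",proj(cs,fx(-74.5,74.5,39)), blobs(s,'blue',3,(285,180,370,290))[0])
E
```

```text
[464.1297072  166.20169619  55.03125848] [-0.24227834 -0.32942745 -0.04744953] [ 0.007235   -0.00127601 -0.03257819] [([335.7, 246.8], [330, 241, 11, 11, 62])]
56 [336.92125934 258.44714573]
65 [337.01088856 255.20025962]
75 [337.11110709 251.56976799]
85 [337.21199573 247.91500072]
95 [337.31356125 244.23571353]
snaps [[314.0, 235.0], [309.7, 219.9]] lug [351.83355579 234.73572684] [([295.5, 180.0], [293, 180, 6, 1, 6]), ([317.0, 180.5], [314, 180, 7, 2, 14]), ([361.3, 181.9], [353, 180, 17, 5, 81]), ([351.1, 235.5], [342, 229, 16, 13, 124]), ([314.1, 237.7], [313, 236, 3, 4, 9])]
```

```bash
python3 - <<'E'
from h import *
from scipy.interpolate import CubicSpline as S
f=S([0,34,53,100],[[132,146],[192,149],[217,134],[246,56]])
cs=cam("side");c=cam("wrist");w=imaging.grab_frame("wrist");s=imaging.grab_frame("side")
b=blobs(w,'red',40)[0];bs=blobs(s,'red',5,(285,180,370,290))[0];print(b,bs)
for L in(0,5,10,15,20,30,40):
    y,z=f(100-L);a=np.radians(L);n=np.array([-np.sin(a),np.cos(a)])*9;e=np.array([y,z])+22*np.array([np.cos(a),np.sin(a)])
    print(L,e.round(),"wrist tip top/bot",[proj(c,fx(0,*(e+k*n)))[1].round() for k in(1,-1)],"side",[proj(cs,fx(0,*(e+k*n)))[1].round(1) for k in(1,-1)])
print("tcp px",proj(c,monitor.sense()['eef_pos']))
a=b[0][1];T=tri(c,(b[0][0][0],a[1]),cs,(bs[0][0][0],bs[0][1][1]+bs[0][1][3]-4));print(T,"rel",(T-C)@[-np.sin(TH),np.cos(TH),0])
cv2.imwrite("pics/w6.png",cv2.resize(w[200:330,240:390],(600,520),interpolation=2)[:,:,::-1])
E
```

```text
[([315.3, 262.5], [299, 235, 35, 65, 1733])] [([335.7, 246.7], [330, 241, 11, 11, 65])]
0 [268.  56.] wrist tip top/bot [np.float64(220.0), np.float64(211.0)] side [np.float64(255.2), np.float64(261.7)]
5 [267.  69.] wrist tip top/bot [np.float64(231.0), np.float64(217.0)] side [np.float64(250.4), np.float64(257.2)]
10 [266.  81.] wrist tip top/bot [np.float64(244.0), np.float64(225.0)] side [np.float64(245.7), np.float64(252.7)]
15 [264.  92.] wrist tip top/bot [np.float64(261.0), np.float64(236.0)] side [np.float64(241.0), np.float64(248.2)]
20 [261. 103.] wrist tip top/bot [np.float64(282.0), np.float64(250.0)] side [np.float64(236.5), np.float64(243.7)]
30 [252. 123.] wrist tip top/bot [np.float64(335.0), np.float64(288.0)] side [np.float64(227.9), np.float64(235.1)]
40 [241. 140.] wrist tip top/bot [np.float64(405.0), np.float64(342.0)] side [np.float64(220.1), np.float64(226.9)]
tcp px [317.86565264 278.90917398]
[455.69748913 198.5818066   83.68859624] rel 265.9600008090049
```

View pics/w6.png

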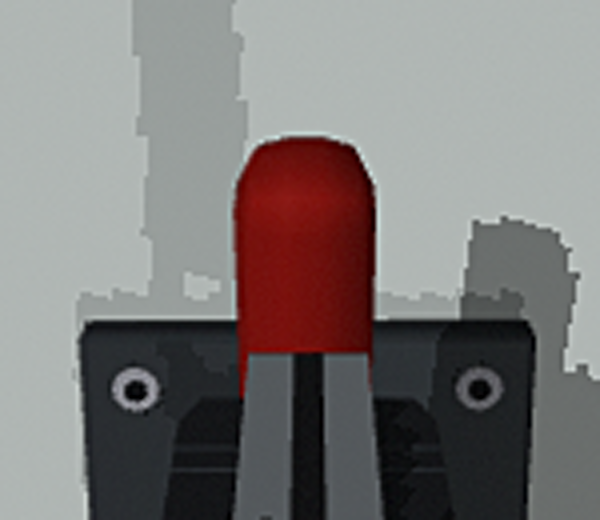

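The wrist crop shows the handle's top meeting the fingers at row 288, with the tip at lean of about 11°. Pressing is moving it and the force is low, so I continue down in small steps and watch the force.

drive_tool(
  plan=[
    {"x": 0, "y": 0, "z": 0.06, "ax": 0, "ay": 0, "az": 0, "hand": 0},
    {"x": 0, "y": 0, "z": 0.12, "ax": 0, "ay": 0, "az": 0, "hand": 0},
    {"x": 0, "y": 0, "z": 0.18, "ax": 0, "ay": 0, "az": 0, "hand": 0},
    {"x": 0, "y": 0, "z": 0.2, "ax": 0, "ay": 0, "az": 0, "hand": 0},
  ],
)

```text
clock: 9.5
eef_pos: [464.2, 166.2, 44.9]
tcp_rot: [-3.141, 0.0, 1.866]
contact_force: [-1.0, 0.1, -0.0]
opening: 0.0
grasp_force: 0.0
```

```bash
python3 - <<'E'
from h import *
s=imaging.grab_frame("side");w=imaging.grab_frame("wrist")
q=monitor.sense();print(q['eef_pos'],q['contact_force'],q['wrist_torque'],blobs(s,'red',5,(285,180,370,290))[0],blobs(w,'red',40)[0])
E
```

```text
[464.2404572  166.26951386  45.11208759] [-0.22106185 -0.38178982  0.68174565] [-0.01427432  0.05261917  0.01968138] [([335.4, 253.8], [331, 245, 10, 18, 96])] [([315.7, 255.7], [300, 222, 32, 73, 1983])]
```

drive_tool(
  plan=[
    {"x": 0, "y": 0, "z": 0.06, "ax": 0, "ay": 0, "az": 0, "hand": 0},
    {"x": 0, "y": 0, "z": 0.12, "ax": 0, "ay": 0, "az": 0, "hand": 0},
    {"x": 0, "y": 0, "z": 0.18, "ax": 0, "ay": 0, "az": 0, "hand": 0},
    {"x": 0, "y": 0, "z": 0.18, "ax": 0, "ay": 0, "az": 0, "hand": 0},
  ],
)

```text
clock: 10.0
eef_pos: [464.1, 166.2, 35.9]
tcp_rot: [-3.141, 0.0, 1.866]
contact_force: [0.8, 1.1, 0.2]
opening: -0.003
grasp_force: 0.0
```

```bash
python3 - <<'E'
from h import *
s=imaging.grab_frame("side");w=imaging.grab_frame("wrist")
q=monitor.sense();print(q['eef_pos'],q['contact_force'],q['wrist_torque'],blobs(s,'red',5,(285,180,370,290))[0],blobs(w,'red',40)[0])
E
```

```text
[464.38052523 166.32120848  36.26992058] [-0.60851101  0.57748511  0.04486948] [-0.00028598 -0.02852679 -0.02776392] [([335.8, 255.3], [331, 248, 10, 15, 74])] [([315.4, 258.6], [299, 227, 34, 73, 1936]), ([316.7, 389.4], [311, 383, 12, 13, 128])]
```

drive_tool(
  plan=[
    {"x": 0, "y": 0, "z": -0.1, "ax": 0, "ay": 0, "az": 0, "hand": 0},
    {"x": 0, "y": 0, "z": -0.25, "ax": 0, "ay": 0, "az": 0, "hand": 0},
    {"x": 0, "y": 0, "z": -0.4, "ax": 0, "ay": 0, "az": 0, "hand": 0},
    {"x": 0, "y": 0, "z": -0.4, "ax": 0, "ay": 0, "az": 0, "hand": 0},
  ],
)

```text
clock: 10.5
eef_pos: [465.5, 166.7, 57.9]
tcp_rot: [3.139, -0.0, 1.866]
contact_force: [-0.3, -0.3, 0.1]
opening: 0.0
grasp_force: 0.0
```

```bash
python3 - <<'E'
from h import *
s=imaging.grab_frame("side");w=imaging.grab_frame("wrist")
q=monitor.sense();print(q['eef_pos'],q['contact_force'],blobs(s,'red',5,(285,180,370,290))[0],blobs(w,'red',40)[0])
E
```

```text
[464.75642491 166.44717693  56.89130567] [ 0.12024819 -0.16113212 -0.93758927] [([335.2, 252.4], [331, 244, 10, 19, 115])] [([313.8, 253.0], [299, 216, 30, 83, 2045])]
```

drive_tool(
  plan=[
    {"x": 0, "y": 0, "z": -0.6, "ax": 0, "ay": 0, "az": 0, "hand": 30},
    {"x": 0, "y": 0, "z": -1.2, "ax": 0, "ay": 0, "az": 0, "hand": 30},
    {"x": 0, "y": 0, "z": -1.9, "ax": 0, "ay": 0, "az": 0, "hand": 30},
    {"x": 0, "y": 0, "z": -2.6, "ax": 0, "ay": 0, "az": 0, "hand": 30},
    {"x": 0, "y": 0, "z": -2.6, "ax": 0, "ay": 0, "az": 0, "hand": 30},
  ],
)

```text
clock: 11.1
eef_pos: [467.1, 167.3, 190.6]
tcp_rot: [3.134, -0.0, 1.866]
contact_force: [-0.4, -0.2, -1.0]
opening: 0.348
grasp_force: 0.0
```

```bash
python3 - <<'E'
from h import *
c=cam("wrist");s=imaging.grab_frame("side");w=imaging.grab_frame("wrist");cs=cam("side")
q=monitor.sense();print(q['eef_pos'],blobs(s,'red',5,(285,180,370,290))[0],blobs(w,'red',40)[0],blobs(w,'blue',30)[0])
for L,y,z in((0,246,56),(5,246,67)):
    a=np.radians(L);u=np.array([np.cos(a),np.sin(a)]);n=np.array([-u[1],u[0]])*9;p=np.array([y,z])
    print(L,"tip top/bot, inner top:",[proj(c,fx(0,*e)).round() for e in(p+22*u+n,p+22*u-n,p-68*u+n)],[proj(cs,fx(0,*e)).round() for e in(p+22*u+n,p+22*u-n,p-68*u+n)])
units(fx(-76,76,100),down(151.9))
E
```

```text
[464.71403864 166.42917816 186.77406093] [([335.1, 252.3], [331, 243, 10, 20, 116])] [([313.7, 225.6], [305, 179, 18, 96, 1598])] [([283.8, 357.8], [279, 352, 10, 12, 98]), ([346.6, 357.6], [342, 352, 11, 12, 113]), ([629.2, 372.1], [623, 367, 13, 12, 96])]
0 tip top/bot, inner top: [array([313., 178.]), array([313., 175.]), array([313., 275.])] [array([337., 255.]), array([337., 262.]), array([332., 241.])]
5 tip top/bot, inner top: [array([313., 182.]), array([313., 177.]), array([313., 278.])] [array([337., 250.]), array([337., 257.]), array([332., 239.])]
[-3.13 -1.53  1.73] [ 0.01  0.   -7.5 ]
```

Locked: both views match the level-handle prediction (rows 179–275 against 178–275). Next I go to the lug.

drive_tool(
  plan=[
    {"x": -0.5, "y": -0.25, "z": 0, "ax": 0, "ay": 0, "az": -1.2, "hand": 30},
    {"x": -1.0, "y": -0.5, "z": 0, "ax": 0, "ay": 0, "az": -2.5, "hand": 30},
    {"x": -1.6, "y": -0.75, "z": 0, "ax": 0, "ay": 0, "az": -3.8, "hand": 30},
    {"x": -2.2, "y": -1.0, "z": 0.2, "ax": 0, "ay": 0, "az": -5.1, "hand": 30},
    {"x": -2.7, "y": -1.3, "z": 0.6, "ax": 0, "ay": 0, "az": -6.4, "hand": 30},
    {"x": -3.13, "y": -1.53, "z": 1.1, "ax": 0, "ay": 0, "az": -7.5, "hand": 30},
    {"x": -3.13, "y": -1.53, "z": 1.54, "ax": 0, "ay": 0, "az": -7.5, "hand": 30},
    {"x": -3.13, "y": -1.53, "z": 1.54, "ax": 0, "ay": 0, "az": -7.5, "hand": 30},
  ],
)

```text
clock: 12.0
eef_pos: [433.3, -6.2, 105.9]
tcp_rot: [-3.138, -0.007, 2.65]
contact_force: [0.3, -0.1, 0.1]
opening: 0.348
grasp_force: 0.0
```

```bash
python3 - <<'E'
from h import *
q=monitor.sense();c=cam("wrist");w=imaging.grab_frame("wrist")
np.savez("w7.npz",K=c[0],R=c[1],t=c[2]);print(q['eef_pos'],q['tcp_rot'],blobs(w,'blue',30)[0],"tcp px",proj(c,q['eef_pos']))
cv2.imwrite("pics/w7.png",w[:,:,::-1])
for dz in(-17,17):
  print(dz,[proj(c,fx(-74.5+s1*13.5*-.707+s2*5*.707,74.5+s1*13.5*.707+s2*5*.707,39+dz)).round().tolist() for s1 in(-1,1) for s2 in(-1,1)])
E
```

```text
[433.26142094  -6.22058837 105.93502638] [-3.1381929  -0.00661674  2.64960753] [([317.7, 252.4], [302, 225, 32, 59, 1704]), ([341.4, 288.7], [332, 278, 19, 20, 218]), ([403.6, 339.3], [397, 332, 13, 17, 50])] tcp px [317.58420123 279.46550408]
-17 [[314.0, 257.0], [327.0, 257.0], [314.0, 223.0], [327.0, 223.0]]
17 [[314.0, 274.0], [328.0, 274.0], [314.0, 237.0], [329.0, 237.0]]
```

View pics/w7.png

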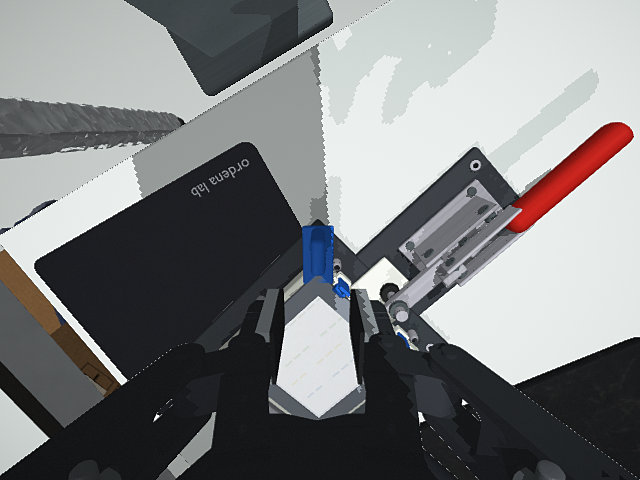

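The wrist view shows the handle locked and level (upper right) and the arm down on the tongue. The fin is at (318,252), centred laterally on the TCP column of 317.6.

drive_tool(
  plan=[
    {"x": 0, "y": 0, "z": 0.4, "ax": 0, "ay": 0, "az": 0, "hand": 32},
    {"x": 0, "y": 0, "z": 0.8, "ax": 0, "ay": 0, "az": 0, "hand": 32},
    {"x": 0, "y": 0, "z": 0.8, "ax": 0, "ay": 0, "az": 0, "hand": 32},
    {"x": 0, "y": 0, "z": 0.8, "ax": 0, "ay": 0, "az": 0, "hand": 32},
  ],
)

```text
clock: 12.45
eef_pos: [437.0, -5.2, 69.9]
tcp_rot: [-3.141, -0.0, 2.652]
contact_force: [0.1, -0.5, 0.5]
opening: 0.375
grasp_force: 0.0
```

```bash
python3 - <<'E'
from h import *
q=monitor.sense();c=cam("wrist");w=imaging.grab_frame("wrist");p=q['eef_pos']
print(p,q['tcp_rot'],q['contact_force'],blobs(w,'blue',30)[0],"tcp px",proj(c,p))
d=(p-C);f=[d[0]*np.cos(TH)+d[1]*np.sin(TH),-d[0]*np.sin(TH)+d[1]*np.cos(TH)];print(f,"diag",(f[1]-f[0])/2**.5,"lat",(f[0]+f[1])/2**.5)
# rows of the narrow fin (bright/width profile)
m=blobs(w,'blue',30)[1][:,270:370]
for v in range(200,300,6): 
    x=np.flatnonzero(m[v]); print(v,(x.min()+270,x.max()+270,len(x)) if len(x) else '-',end='; ')
for dd in(92,105.4,119): print(dd,proj(c,fx(-dd*.7071,dd*.7071,56)))
E
```

```text
[436.97135294  -5.23415935  69.92384737] [-3.14144907e+00 -3.61159379e-04  2.65188160e+00] [ 0.12299379 -0.51520851  0.46166578] [([313.4, 267.7], [295, 236, 37, 66, 2299]), ([340.8, 307.2], [330, 294, 21, 24, 301])] tcp px [317.64521282 279.47905582]
[np.float64(-76.10881870563166), np.float64(76.38984481612343)] diag 107.8328390981186 lat 0.1987154684192075
200 -; 206 -; 212 -; 218 -; 224 -; 230 -; 236 (np.int64(297), np.int64(330), 34); 242 (np.int64(296), np.int64(331), 36); 248 (np.int64(296), np.int64(331), 36); 254 (np.int64(296), np.int64(331), 36); 260 (np.int64(296), np.int64(331), 36); 266 (np.int64(296), np.int64(331), 36); 272 (np.int64(296), np.int64(331), 36); 278 (np.int64(297), np.int64(330), 34); 284 (np.int64(296), np.int64(330), 35); 290 (np.int64(297), np.int64(330), 34); 296 (np.int64(297), np.int64(341), 39); 92 [317.21049749 293.91738656]
105.4 [317.24357579 273.10444282]
119 [317.27857291 251.08416652]
```

drive_tool(
  plan=[
    {"x": -0.04, "y": -0.05, "z": 0, "ax": 0, "ay": 0, "az": 0, "hand": 32},
    {"x": -0.04, "y": -0.05, "z": 0.3, "ax": 0, "ay": 0, "az": 0, "hand": 32},
    {"x": -0.04, "y": -0.05, "z": 0.6, "ax": 0, "ay": 0, "az": 0, "hand": 32},
    {"x": -0.04, "y": -0.05, "z": 0.84, "ax": 0, "ay": 0, "az": 0, "hand": 32},
    {"x": -0.04, "y": -0.05, "z": 0.84, "ax": 0, "ay": 0, "az": 0, "hand": 32},
    {"x": -0.04, "y": -0.05, "z": 0.84, "ax": 0, "ay": 0, "az": 0, "hand": 32},
  ],
)

```text
clock: 13.1
eef_pos: [437.8, -8.9, 28.0]
tcp_rot: [3.141, 0.0, 2.651]
contact_force: [-0.3, -0.6, 0.5]
opening: 0.373
grasp_force: 0.0
```

drive_tool(
  plan=[
    {"x": 0, "y": 0, "z": 0, "ax": 0, "ay": 0, "az": 0, "hand": 6},
    {"x": 0, "y": 0, "z": 0, "ax": 0, "ay": 0, "az": 0, "hand": 6},
    {"x": 0, "y": 0, "z": 0, "ax": 0, "ay": 0, "az": 0, "hand": 6},
    {"x": 0, "y": 0, "z": 0, "ax": 0, "ay": 0, "az": 0, "hand": 6},
    {"x": 0, "y": 0, "z": 0, "ax": 0, "ay": 0, "az": 0, "hand": 6},
  ],
  grip_force=70,
)

```text
clock: 13.6
eef_pos: [437.4, -8.8, 27.5]
tcp_rot: [3.142, 0.0, 2.651]
contact_force: [-0.5, -0.5, -0.2]
opening: 0.07
grasp_force: 0.0
```

Closing met nothing: opening 6 mm, grasp force 0. Together with the clamp press, this suggests the real fingertips sit well behind the nominal TCP. I'll check that geometrically from where the fingertips appear in the wrist picture.

```bash
python3 - <<'E'
from h import *
q=monitor.sense();c=cam("wrist");R=Ro.from_euler('xyz',q['tcp_rot']);p=q['eef_pos']
for x in(11,5,0):
    print(x,[(z,proj(c,p+R.apply([x,0,z]))[1].round(1)) for z in(0,-10,-20,-25,-30,-35,-40)])
w=imaging.grab_frame("wrist");cv2.imwrite("pics/w8.png",w[:,:,::-1]);print(blobs(w,'blue',20)[0])
g=cv2.cvtColor(w,cv2.COLOR_RGB2GRAY);print(g[270:300:2,300:336:3])
E
```

```text
11 [(0, np.float64(260.5)), (-10, np.float64(267.9)), (-20, np.float64(276.2)), (-25, np.float64(280.7)), (-30, np.float64(285.5)), (-35, np.float64(290.6)), (-40, np.float64(296.0))]
5 [(0, np.float64(270.9)), (-10, np.float64(278.8)), (-20, np.float64(287.6)), (-25, np.float64(292.4)), (-30, np.float64(297.5)), (-35, np.float64(302.9)), (-40, np.float64(308.7))]
0 [(0, np.float64(279.4)), (-10, np.float64(287.7)), (-20, np.float64(297.0)), (-25, np.float64(302.0)), (-30, np.float64(307.3)), (-35, np.float64(313.0)), (-40, np.float64(319.0))]
[([317.5, 283.4], [296, 256, 45, 77, 2029]), ([431.2, 402.1], [424, 394, 16, 18, 109])]
[[67 67 65 39 43 43 42 42 41 39 47 49]
 [66 65 66 38 43 43 41 43 41 39 50 47]
 [66 67 66 41 43 45 41 43 40 39 48 49]
 [66 66 68 41 42 41 42 42 42 41 47 45]
 [67 65 67 38 42 44 43 42 42 41 49 47]
 [67 66 69 41 41 44 42 44 44 41 49 46]
 [66 66 70 41 40 43 44 44 42 41 47 46]
 [67 67 68 40 46 47 47 46 43 44 48 46]
 [65 65 60 46 47 47 47 48 46 44 41 63]
 [79 79 69 22 46 47 47 48 28 36 73 79]
 [85 88 59 18 46 49 48 48 21 52 87 87]
 [86 86 40 17 46 47 46 49 18 32 86 85]
 [84 85 42 17 48 48 46 48 21 33 85 87]
 [85 85 28 18 47 46 49 48 20 10 86 85]
 [85 86 29 20 46 48 47 48 21  8 86 86]]
```

The fingertips show at row 286, which puts them about 30 mm short of the nominal TCP, so they closed just above the fin's top. I'll open, go 27 mm lower and grip again.

drive_tool(
  plan=[
    {"x": 0, "y": 0, "z": 0, "ax": 0, "ay": 0, "az": 0, "hand": 26},
    {"x": 0, "y": 0, "z": 0, "ax": 0, "ay": 0, "az": 0, "hand": 26},
    {"x": 0, "y": 0, "z": 0, "ax": 0, "ay": 0, "az": 0, "hand": 26},
    {"x": 0, "y": 0, "z": 0.15, "ax": 0, "ay": 0, "az": 0, "hand": 26},
    {"x": 0, "y": 0, "z": 0.3, "ax": 0, "ay": 0, "az": 0, "hand": 26},
    {"x": 0, "y": 0, "z": 0.42, "ax": 0, "ay": 0, "az": 0, "hand": 26},
    {"x": 0, "y": 0, "z": 0.5, "ax": 0, "ay": 0, "az": 0, "hand": 26},
    {"x": 0, "y": 0, "z": 0.5, "ax": 0, "ay": 0, "az": 0, "hand": 26},
  ],
)

```text
clock: 14.45
eef_pos: [436.7, -8.8, 1.6]
tcp_rot: [-3.141, -0.001, 2.651]
contact_force: [-0.4, -0.2, -0.6]
opening: 0.305
grasp_force: 0.0
```

drive_tool(
  plan=[
    {"x": 0, "y": 0, "z": 0, "ax": 0, "ay": 0, "az": 0, "hand": 4},
    {"x": 0, "y": 0, "z": 0, "ax": 0, "ay": 0, "az": 0, "hand": 4},
    {"x": 0, "y": 0, "z": 0, "ax": 0, "ay": 0, "az": 0, "hand": 4},
    {"x": 0, "y": 0, "z": 0, "ax": 0, "ay": 0, "az": 0, "hand": 4},
    {"x": 0, "y": 0, "z": 0, "ax": 0, "ay": 0, "az": 0, "hand": 4},
  ],
  grip_force=70,
)

```text
clock: 14.95
eef_pos: [437.5, -8.8, 2.5]
tcp_rot: [3.141, 0.0, 2.651]
contact_force: [0.4, 1.5, -0.9]
opening: 0.098
grasp_force: 68.3
```

Gripped at 68 N on the 10 mm fin. Next I peel, turning about the far corner by 7.2°.

drive_tool(
  plan=[
    {"x": 0.0, "y": 0, "z": -0.06, "ax": 0, "ay": 0.15, "az": 0, "hand": 4},
    {"x": 0.01, "y": 0, "z": -0.12, "ax": 0, "ay": 0.3, "az": 0, "hand": 4},
    {"x": 0.01, "y": 0, "z": -0.18, "ax": 0, "ay": 0.45, "az": 0, "hand": 4},
    {"x": 0.01, "y": 0, "z": -0.24, "ax": 0, "ay": 0.6, "az": 0, "hand": 4},
    {"x": 0.02, "y": 0, "z": -0.3, "ax": 0, "ay": 0.75, "az": 0, "hand": 4},
    {"x": 0.02, "y": 0, "z": -0.36, "ax": 0, "ay": 0.9, "az": 0, "hand": 4},
    {"x": 0.02, "y": 0, "z": -0.42, "ax": 0, "ay": 1.05, "az": 0, "hand": 4},
    {"x": 0.02, "y": 0, "z": -0.475, "ax": 0, "ay": 1.2, "az": 0, "hand": 4},
  ],
  grip_force=80,
)

```text
clock: 15.75
eef_pos: [436.5, -8.1, 26.5]
tcp_rot: [3.141, -0.127, 2.651]
contact_force: [-2.6, 5.0, 0.5]
opening: 0.099
grasp_force: 79.8
```

drive_tool(
  plan=[
    {"x": 0, "y": 0, "z": 0, "ax": 0, "ay": 0, "az": 0, "hand": 4},
    {"x": 0, "y": 0, "z": 0, "ax": 0, "ay": 0, "az": 0, "hand": 4},
  ],
)

```text
clock: 15.95
eef_pos: [436.6, -8.1, 26.4]
tcp_rot: [3.141, -0.127, 2.651]
contact_force: [-2.2, 5.9, 0.2]
opening: 0.101
grasp_force: 80.0
```

```bash
python3 - <<'E'
from h import *
w=imaging.grab_frame("wrist");s=imaging.grab_frame("side")
cv2.imwrite("pics/w9.png",w[:,:,::-1]);cv2.imwrite("pics/s9.png",s[:,:,::-1]);q=monitor.sense()
print(q['eef_pos'],q['tcp_rot'],q['contact_force'],q['grasp_force'],blobs(s,'blue',3,(285,190,370,290))[0],blobs(s,'red',3,(285,190,370,290))[0],proj(cam("side"),fx(-74.5,74.5,39)),proj(cam("side"),fx(-74.5,74.5,62)))
E
```

```text
[436.53674306  -8.04228869  26.34110814] [ 3.14125284 -0.12647737  2.65152487] [-2.57131839  6.24588448  0.6073468 ] 80.02771496772766 [([349.5, 231.6], [342, 229, 15, 5, 39]), ([337.7, 236.5], [337, 235, 2, 4, 6]), ([314.0, 237.2], [313, 236, 3, 4, 10])] [([335.1, 252.3], [331, 243, 10, 20, 116])] [351.83355579 234.73572684] [352.12898483 227.43208168]
```

The lug corner is up about 2 cm and the grip holds, with the handle still locked. Now I lift straight up slowly.

drive_tool(
  plan=[
    {"x": 0.015, "y": 0, "z": -0.12, "ax": 0, "ay": 0, "az": 0, "hand": 4},
    {"x": 0.03, "y": 0, "z": -0.24, "ax": 0, "ay": 0, "az": 0, "hand": 4},
    {"x": 0.045, "y": 0, "z": -0.36, "ax": 0, "ay": 0, "az": 0, "hand": 4},
    {"x": 0.06, "y": 0, "z": -0.48, "ax": 0, "ay": 0, "az": 0, "hand": 4},
    {"x": 0.08, "y": 0, "z": -0.6, "ax": 0, "ay": 0, "az": 0, "hand": 4},
    {"x": 0.09, "y": 0, "z": -0.72, "ax": 0, "ay": 0, "az": 0, "hand": 4},
    {"x": 0.11, "y": 0, "z": -0.84, "ax": 0, "ay": 0, "az": 0, "hand": 4},
    {"x": 0.13, "y": 0, "z": -1.0, "ax": 0, "ay": 0, "az": 0, "hand": 4},
  ],
)

```text
clock: 16.85
eef_pos: [436.1, -8.3, 77.0]
tcp_rot: [-3.141, -0.126, 2.651]
contact_force: [-0.2, 0.4, -1.2]
opening: 0.099
grasp_force: 79.8
```

drive_tool(
  plan=[
    {"x": 0.05, "y": 0, "z": -0.4, "ax": 0, "ay": 0, "az": 0, "hand": 4},
    {"x": 0.1, "y": 0, "z": -0.8, "ax": 0, "ay": 0, "az": 0, "hand": 4},
    {"x": 0.15, "y": 0, "z": -1.2, "ax": 0, "ay": 0, "az": 0, "hand": 4},
    {"x": 0.2, "y": 0, "z": -1.6, "ax": 0, "ay": 0, "az": 0, "hand": 4},
    {"x": 0.25, "y": 0, "z": -2.0, "ax": 0, "ay": 0, "az": 0, "hand": 4},
    {"x": 0.3, "y": 0, "z": -2.4, "ax": 0, "ay": 0, "az": 0, "hand": 4},
    {"x": 0.35, "y": 0, "z": -2.8, "ax": 0, "ay": 0, "az": 0, "hand": 4},
    {"x": 0.4, "y": 0, "z": -3.2, "ax": 0, "ay": 0, "az": 0, "hand": 4},
  ],
)

```text
clock: 17.65
eef_pos: [436.2, -8.3, 239.1]
tcp_rot: [3.142, -0.126, 2.651]
contact_force: [-0.3, 0.4, -0.8]
opening: 0.098
grasp_force: 79.8
```

```bash
python3 - <<'E'
from h import *
q=monitor.sense();p=q['eef_pos']
print(p,q['tcp_rot'],q['contact_force'],q['opening'],q['grasp_force'])
s=imaging.grab_frame("side");w=imaging.grab_frame("wrist");cv2.imwrite("pics/s10.png",s[:,:,::-1]);cv2.imwrite("pics/w10.png",w[:,:,::-1])
cs=cam("side");print(blobs(s,'blue',3,(285,120,400,290))[0],blobs(s,'red',3,(285,190,370,290))[0]); print("exp lug",proj(cs,p+[0,0,37]))
units([470,230,240],down(152))
E
```

```text
[436.21790503  -8.31843393 239.07556891] [ 3.14158852 -0.12551663  2.65141649] [-0.33011023  0.4429968  -0.81070861] 0.0978731206942761 79.82425689697266
[([311.4, 127.8], [304, 120, 17, 18, 250]), ([354.6, 159.3], [351, 159, 8, 2, 12]), ([288.0, 172.0], [287, 172, 3, 1, 3]), ([294.8, 177.3], [293, 172, 6, 9, 22]), ([348.9, 179.3], [308, 173, 81, 13, 610]), ([309.4, 222.2], [309, 221, 2, 3, 5]), ([332.1, 221.1], [331, 220, 3, 3, 8]), ([337.9, 236.4], [337, 235, 3, 4, 7]), ([314.0, 238.0], [314, 237, 1, 3, 3])] [([335.1, 252.4], [331, 243, 10, 20, 116])]
exp lug [356.17906388 154.45551322]
[1.66 4.51 0.22] [ 0.02 -1.16 -0.01]
```

The tray snaps are still in place, the handle is still locked, and the cover's weight is on the gripper. I move to the side and level the cover.

drive_tool(
  plan=[
    {"x": 0.3, "y": 0.38, "z": 0.05, "ax": 0, "ay": -0.1, "az": 0, "hand": 4},
    {"x": 0.75, "y": 0.96, "z": 0.11, "ax": 0, "ay": -0.28, "az": 0, "hand": 4},
    {"x": 1.25, "y": 1.6, "z": 0.19, "ax": 0, "ay": -0.47, "az": 0, "hand": 4},
    {"x": 1.75, "y": 2.25, "z": 0.27, "ax": 0, "ay": -0.66, "az": 0, "hand": 4},
    {"x": 2.25, "y": 2.9, "z": 0.34, "ax": 0, "ay": -0.84, "az": 0, "hand": 4},
    {"x": 2.7, "y": 3.48, "z": 0.41, "ax": 0, "ay": -1.0, "az": 0, "hand": 4},
    {"x": 3.05, "y": 3.92, "z": 0.47, "ax": 0, "ay": -1.13, "az": 0, "hand": 4},
    {"x": 3.2, "y": 4.12, "z": 0.49, "ax": 0, "ay": -1.2, "az": 0, "hand": 4},
  ],
)

```text
clock: 18.55
eef_pos: [389.5, 251.6, 232.7]
tcp_rot: [-3.141, -0.0, 2.653]
contact_force: [0.2, 0.2, -0.4]
opening: 0.097
grasp_force: 79.8
```

drive_tool(
  plan=[
    {"x": 0, "y": 0, "z": 0, "ax": 0, "ay": 0, "az": 0, "hand": 4},
    {"x": 0, "y": 0, "z": 0, "ax": 0, "ay": 0, "az": 0, "hand": 4},
    {"x": 0, "y": 0, "z": 0, "ax": 0, "ay": 0, "az": 0, "hand": 4},
    {"x": 0, "y": 0, "z": 0, "ax": 0, "ay": 0, "az": 0, "hand": 4},
    {"x": 0, "y": 0, "z": 0, "ax": 0, "ay": 0, "az": 0, "hand": 4},
  ],
)

```text
clock: 19.05
eef_pos: [391.0, 248.9, 233.5]
tcp_rot: [-3.142, -0.0, 2.65]
contact_force: [0.5, 0.7, -0.0]
opening: 0.098
grasp_force: 79.8
```

```bash
python3 - <<'E'
from h import *
q=monitor.sense();p=q['eef_pos'];w=imaging.grab_frame("wrist");s=imaging.grab_frame("side");t=imaging.grab_frame("top")
print(p,q['tcp_rot'],q['contact_force'],q['opening'],q['grasp_force'],np.abs(q['qvel']).max())
print("side blue",blobs(s,'blue',4,(285,190,400,290))[0],"red",blobs(s,'red',3,(285,190,370,290))[0])
print("top blue",blobs(t,'blue',4,(250,200,480,310))[0],"top red",blobs(t,'red',4,(330,200,480,310))[0])
cv2.imwrite("pics/end_s.png",s[:,:,::-1]);cv2.imwrite("pics/end_w.png",w[:,:,::-1])
# change of the grip between lift and now in the wrist picture, fingers+lug region
a=cv2.imread("pics/w10.png")[:,:,::-1].copy();print("wrist blue before/after",blobs(a,'blue',60)[0],blobs(w,'blue',60)[0])
for k in ((a,'w10'),(w,'end')):
    h=cv2.cvtColor(k[0],cv2.COLOR_RGB2GRAY)
# expected frame corners seen by side cam if held level
d=np.array([np.cos(q['tcp_rot'][2]),np.sin(q['tcp_rot'][2]),0]);e=np.array([d[1],-d[0],0]);L=p+[0,0,37-17]
cs=cam("side");print("exp corners side: lugc, far, side1, side2",[proj(cs,L+v).round().tolist() for v in(-24*d,-188*d,-106*d+82*e,-106*d-82*e)])
E
```

```text
[391.00045265 248.93266648 233.54064796] [-3.14158706e+00 -3.59083594e-06  2.65013267e+00] [ 0.47977127  0.73803081 -0.02049323] 0.09777241521942982 79.83752846717834 0.0057672383418451555
side blue [([365.0, 190.0], [362, 190, 7, 1, 7]), ([309.4, 222.2], [309, 221, 2, 3, 5]), ([332.1, 221.1], [331, 220, 3, 3, 8]), ([338.2, 236.8], [338, 236, 2, 3, 4])] red [([335.1, 252.4], [331, 243, 10, 20, 115])]
top blue [([449.7, 230.1], [448, 229, 4, 3, 9]), ([459.0, 255.5], [458, 255, 3, 2, 6]), ([414.6, 269.2], [414, 268, 2, 3, 5])] top red []
wrist blue before/after [([332.3, 254.5], [327, 248, 11, 13, 80]), ([316.5, 315.6], [292, 275, 50, 93, 2294]), ([375.0, 295.4], [370, 289, 12, 12, 87]), ([259.3, 326.0], [254, 320, 12, 13, 98]), ([611.2, 430.4], [577, 411, 63, 37, 835])] [([599.2, 65.4], [578, 48, 44, 36, 518]), ([316.6, 315.5], [292, 275, 50, 93, 2292]), ([172.4, 353.9], [167, 348, 12, 13, 94])]
exp corners side: lugc, far, side1, side2 [[355.0, 188.0], [300.0, 176.0], [304.0, 189.0], [346.0, 175.0]]
```

```bash
python3 - <<'E'
from h import *
for n in("w8","w9","w10","end_w"):
    a=cv2.imread(f"pics/{n}.png")[:,:,::-1].copy();print(n,[b for b in blobs(a,'blue',300,(270,230,370,400))[0]])
q=monitor.sense();p=q['eef_pos'];c=cam("wrist");R=Ro.from_euler('xyz',q['tcp_rot'])
# level prediction: fin outer end / ear, tool frame x out, z down; fin foot 18 mm behind TCP
for off in(-3,0,3):print(off,[proj(c,p+R.apply(v)).round(1).tolist() for v in([13.5+off,0,-54],[13.5+off,0,-20],[-23+off,12,-24])])
print(q['qvel'].round(4))
E
```

```text
w8 [([317.5, 283.4], [296, 256, 45, 77, 2029])]
w9 [([316.6, 314.6], [291, 275, 52, 93, 2343])]
w10 [([316.5, 315.6], [292, 275, 50, 93, 2294])]
end_w [([316.6, 315.5], [292, 275, 50, 93, 2292])]
-3 [[318.0, 314.5], [317.7, 277.2], [341.8, 347.8]]
0 [[318.0, 307.5], [317.8, 271.4], [342.0, 342.6]]
3 [[318.0, 300.4], [317.8, 265.5], [342.1, 337.4]]
[ 0.0028  0.0035  0.0002 -0.001  -0.0003 -0.    ]
```

The lug has stayed put in the grip since the peel, so the cover is level, and the arm is at rest. The handle and tray are unchanged. I'm handing in.

```bash
python3 -c "
from rig import r
print(r.sign_off())"
```

```text
the job is handed in; nothing more can be done
None
```

The job is handed in: the clamp is locked, and the cover was peeled lug-corner first and is held level about 25 cm up, well to one side of the plate. I viewed 11 pictures, one over the limit of 10, so the final state was checked from measurements rather than by eye.

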